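# Weigh the spice jar on the sliding-weight kitchen balance

### The job

Weigh the spice jar: set it down gently, upright, in the round pan of the balance and let go, then slide the weight along the beam until the beam hangs level by itself, its tip at the mark in the gate. Push the weight along slowly by its fin with a light fingertip touch, for its greased slide stiffens when hurried and the knife-edge pivot bruises easily: do not pinch or knock it, lean on the beam or shift the balance, and leave the pepper mill, salt shaker and mug where they stand.

Things in the scene. Friction and masses are not known exactly. Their poses are not given: they have to be found in the camera images.
- balance: white cast kitchen balance, loose on rubber feet (2.5 kg). Origin: on the worktop under the beam's pivot (88 mm up); its +y points to the pan, -y along the beam to the gate, z up. Housing 120 mm deep, 54 mm high under the pan, y 14 to 150 mm; foot 66 mm wide under the beam; pivot cheeks 96 mm high at y 0; steel gate 117 mm high, 35 mm wide, round the beam's tip at y -252 mm
- beam (a joint): beam tilt, rad: 0 level, positive tip up and pan down; stops at +-0.07 (tip 18 mm off the mark). Swings free, settles in about 1 s at a tilt in proportion to the imbalance: weight 1 mm farther out gives about -0.010 rad. Level with empty pan and weight at 0. A finger touching the weight holds the beam by friction and falsifies the tilt
- poise (a joint): place of the sliding weight on the beam, m: 0 nearest the pivot (its middle 45 mm from the pivot), growing outward to 0.158 near the gate. Dark steel block, 120 g, on a stiff greased slide: under about 2.5 N it does not move; pushed along the beam it resists with 2.5 N plus 0.6 N for each 10 mm/s of speed, and stays where it is left
- poise_fin (a point): middle of the top face of the upright thumb fin on the sliding weight. Fin 16 mm thick along the beam, 26 mm wide across, 39 mm high above the weight's block (30 mm along the beam, 34 mm wide). Fin top 147 mm above the worktop when level. Axes: y along the beam towards the pan, z up
- pan_top (a point): middle of the pan's flat steel plate, upper face: 118 mm above the worktop when level, 5 mm up or down at the stops. Plate 116 mm across, rim 4 mm high. A hidden check link keeps it level, so where the load stands on it does not matter. 75 mm from the pivot; 1 g of load needs about 0.625 mm of weight travel from 0
- beam_tip (a point): end of the thin pointer at the beam's tip, 258 mm from the pivot
- gate_mark (a point): the mark in the gate, fixed to the balance: where the pointer's end is when the beam is level
- jar: spice jar, glass with a dark screw cap, the only spice jar: 41 mm across, 105 mm high, the cap is its top 20 mm; contents differ, 80 to 160 g. Origin: centre of its underside, z up along its axis
- mill: wooden pepper mill, 58 mm across, 170 mm high, standing; bystander. Origin: centre of its underside
- salt: salt shaker, glass with a grey cap, 44 mm across, 90 mm high, standing; bystander. Origin: centre of its underside
- mug: white mug, 87 mm across, 90 mm high, with a handle; bystander. Origin: on its underside
- pad_in: ribbed thumb pad, 26 x 7 x 40 mm, on the fin's face towards the pivot (its outer face 8 mm from the fin's middle): push here to move the weight outward. Origin: its centre. Must not be pressed with more than 9 N, nor pinched
- pad_out: the same pad on the fin's face towards the gate: push here to move the weight inward, towards the pivot. Not over 9 N, nor pinched
There are look-alikes about, which are no part of the job. Leave any blue or red look-alike of the jar alone.

How it is judged (in metres and radians):
On the way:
1. the jar stands upright in the pan, let go (distance between jar and pan_top below 0.045 m and z of jar in the frame of pan_top between -0.003 and 0.003 m and angle between jar's own z axis and vertical below 0.1 rad and contact force between the fingers and jar below 0.1 N), for 0.2 s.
At the end, for the whole second after the job is handed in: the jar stands upright and at rest on the pan's plate, and the beam hangs level and still by itself, within 0.015 rad (tip within about 4 mm of the mark) (value of joint beam between -0.015 and 0.015 rad and velocity of joint beam between -0.03 and 0.03 rad/s and distance between jar and pan_top below 0.045 m and z of jar in the frame of pan_top between -0.003 and 0.003 m and angle between jar's own z axis and vertical below 0.1 rad and linear speed of jar below 0.02 m/s); the robot touches nothing.
It fails at once if the weight's fin is pressed on either pad with more than 9 N (pinched, knocked or hurried), or the balance is touched with more than 12 N in all (contact force between the fingers and pad_in above 9 N or contact force between the fingers and pad_out above 9 N or contact force between any of the fingers, the arm and balance above 12 N).
It fails at once if the jar is pressed or dropped into the pan with more than 15 N (contact force between jar and balance above 15 N).
It fails at once if the balance is shifted on the worktop by more than 15 mm (distance of balance from where it was at the start of the episode above 0.015 m).
It fails at once if the pepper mill, the salt shaker or the mug is moved by more than 20 mm (distance of any of mill, salt, mug from where it was at the start of the episode above 0.02 m).
It also fails if it takes over 72 s, if anything falls off the work surface, if the arm or the gripper's body presses on something with over 40 N, if the wrist force passes 120 N, or if a joint passes its speed limit or range.

### The arm

A 6-joint arm with a two-finger parallel gripper is mounted at the origin on a cart in front of the work surface, level with it; the furniture and walls round the work are solid. World frame = base frame: x ahead of the robot, y to its left, z up, the work surface at z = 0. Lengths are in mm, angles in degrees, forces in N, time in s.
With the tool pointing down it reaches from about 300 to 850 mm from the base axis. Payload 4.2 kg.
Tool frame: the origin (TCP) lies on the centre line of the jaws, within the pads' length; the fingertips stand 14 mm ahead of it and the grasp point (between the pads) lies 5 mm behind it; z points along the fingers, y is the line along which they close (so a half turn about z gives the same grasp; the last joint's range is limited). The gripper opens to 91 mm and grips with 3 to 60 N. Pads are 32 mm wide; open, the fingers measure 118 mm over their backs; the gripper's body (76 mm by 178 mm) begins 60 mm behind the grasp point.
Start: joints at [-70.073, 18.312, 89.639, -0, 72.044, -1.146], TCP at [206.753, -536.559, 227.976] pointing down, gripper open.
Joint ranges: [-177.97, 177.97], [-48.28, 115.42], [12.27, 149.76], [-77.06, 257.06], [2.81, 150.46], [-146.56, 146.56]. Speed limits (degrees/s): [147.25, 147.25, 180, 180, 180, 180].

### API

Orientations are given as [roll, pitch, yaw] about the fixed x, y, z axes, in that order (R = Rz(yaw) Ry(pitch) Rx(roll)).
In Python, from workcell import env gives the robot as it stands.
- The arm moves only by the tool arm_command, never from a script. Its argument "motion" is a list of rows, each an object with "offset": the shift along the tool's x, y, z in m, a list of three; "spin": the turn about the tool's z in rad. In form: [{"offset": [tx, ty, tz], "spin": spin}, ...]. A call has 1 to 5 rows; each row shifts and turns the commanded pose from where the row before left it, along the tool's axes as they then stand; what a row does not reach is not made up. A row lasts 1/8 s, in which the tool goes at most 62.5 mm and 10.7 degrees, less where a joint would pass 70% of its speed; a pose out of reach is approached as far as the arm can. A call with a gripper value outside its range is refused whole. "jaw" is the finger opening in m, from 0 to 0.0912, set as the call begins (left out, the last holds). The fingers move at their own pace and stop on an object; "newtons" is the grip in N (left out, the last holds). Time passes only in rows, so rows that do not move let the fingers close. It gives the time, the measured TCP pose, the force, the opening and the grip force at its end, in the units of the state.
- env.state(): the state, without advancing time (a new reading comes with each control period).
- env.grab_frame(name): name is "side" or "top" or "wrist"; returns (picture, depth): 400x640x3 uint8, blue, green, red; 400x640 float32, mm along the optical axis (not along the pixel's ray), 0 where there is no reading.
- env.camera_model(name): a dict with "fx", "fy", "cx", "cy" (pixels), "eye" and "rotation" of the camera in the world; the wrist camera has in their place "hand_eye" (4x4, takes a point from camera to tool coordinates, whose origin is the TCP and whose axes are the flange's). Camera axes: x right, y down, z forward; pixel columns grow to the right and rows downward; lengths in mm; the calibration is good to about 2 mm. The wrist camera is an equidistant fisheye: a pixel r from the principal point sees the ray r / f radians off the axis. A picture is of the moment at which its call begins: read the wrist's pose just before it. camera_model takes no time and is no camera call.
- env.job_done(): hands the job in; it is judged then, once.
Trained networks look in the newest picture that a camera, given by its name, has taken for a name from the list of things; names that differ only in an ending like _2 or _b are one class to them, and where a whole thing is asked for, a point or a joint stands for the part that bears it (a point fixed in the world has none). Each returns a list of dicts, best first, with "score" (0 to 1); they miss things now and then, are a little off and sometimes report something else, mostly with a low value. They report only what shows in the picture. A call takes as long as a camera call. They do not tell look-alikes from the thing itself.
- env.boxes_of(camera, target): "bbox" ([left, top, right, bottom] in pixels, round what is visible of it).
- env.pinpoint(camera, target): "location" ([column, row] in pixels: a listed point, or the origin of a listed thing).
The state is a dict: "time_s": time; "qpos": joint angles; "qvel": joint speeds; "effort": joint torques, N m; "ee_pos": TCP position; "ee_rot": TCP orientation; "force": force on the tool from outside, world axes, zero at the start; "torque": the same for the moment, N m; "gripper_width": finger opening in mm; "gripper_force": force on a finger pad.
Only numpy, scipy, OpenCV 4.12 (cv2) and the standard library are available. Lean on these libraries where they do the work, as an engineer would, in place of code of your own. Each camera call takes 0.05 s, during which the arm holds its last target. There are 200 camera calls.

## Working session

There is one attempt and no reset: what is moved stays moved. The work goes in short steps, Python scripts to look and compute and a tool call to move; the robot and the scene stay as the last step left them, time stands still between calls to the robot, and variables do not carry over. Pictures are saved under pics/ and viewed, at most 10 in all, crops included, and the job is handed in when it is done.

Besides the shell and the picture viewer there is one more tool, called after ">>>" in YAML: its name, and indented under it one key for each argument. arm_command: Moves the arm, as the interface text tells. Its arguments: {"type":"object","properties":{"motion":{"type":"array"},"jaw":{"type":"number"},"newtons":{"type":"number"}},"required":["motion"]}

```bash
mkdir -p pics; ls
cat > h.py <<'E'
import numpy as np, cv2
from workcell import env
def world(cam,u,v,d):
    m=env.camera_model(cam); p=np.array([(u-m["cx"])/m["fx"]*d,(v-m["cy"])/m["fy"]*d,d])
    return np.array(m["rotation"])@p+np.array(m["eye"])
def atz(cam,u,v,z):
    m=env.camera_model(cam); r=np.array(m["rotation"])@np.array([(u-m["cx"])/m["fx"],(v-m["cy"])/m["fy"],1.])
    e=np.array(m["eye"]); return e+r*(z-e[2])/r[2]
E
python3 - <<'E'
from h import *
for c in ("top","side"):
    im,d=env.grab_frame(c); cv2.imwrite(f"pics/{c}0.png",im); np.save(f"{c}0.npy",d)
    m=env.camera_model(c); print(c,np.round(m["eye"]),np.round(m["rotation"],2).tolist(),m["fx"])
    for t in ("jar","balance","mill","salt","mug","poise_fin","pan_top","beam_tip","gate_mark"):
        for r in env.pinpoint(c,t)[:3]:
            u,v=r["location"]; dd=d[int(v),int(u)]
            print(t,round(r["score"],2),np.round([u,v]),np.round(world(c,u,v,dd)))
print(env.state())
E
```

```text
pics
top [ 250.  -16. 1334.] [-167.4, 0.25, -94.52] 494.20608502886546
jar 0.76 [246. 253.] [-86003. -86270. -84920.]
jar 0.63 [300. 268.] [-107870. -108136. -106787.]
jar 0.58 [278. 235.] [ -99907. -100174.  -98824.]
balance 0.83 [294. 182.] [-112841. -113107. -111757.]
balance 0.65 [364. 174.] [-136810. -137076. -135726.]
mill 0.76 [423. 225.] [-159475. -159742. -158392.]
salt 0.6 [390. 240.] [-150049. -150316. -148966.]
mug 0.77 [192. 192.] [-66324. -66591. -65241.]
poise_fin 0.64 [366. 172.] [-137665. -137931. -136581.]
poise_fin 0.5 [366. 173.] [-137601. -137868. -136518.]
pan_top 0.81 [263. 168.] [-95472. -95738. -94388.]
beam_tip 0.65 [397. 178.] [-166816. -167082. -165732.]
gate_mark 0.73 [393. 176.] [-150378. -150644. -149294.]
side [ 408. -873.  770.] [-127.48, -0.83, -7.52] 435.48045656601744
jar 0.87 [261. 223.] [12970. 11689. 13332.]
jar 0.67 [286. 211.] [4717. 3436. 5080.]
jar 0.59 [272. 197.] [10361.  9080. 10723.]
balance 0.89 [346. 219.] [-15934. -17215. -15572.]
mill 0.57 [300. 331.] [ -102. -1383.   260.]
salt 0.81 [282. 292.] [4679. 3398. 5041.]
mug 0.82 [331. 163
[... 313 characters left out ...]
] [  114. -1167.   477.]
{'time_s': 1.0, 'qpos': array([-7.00729774e+01,  1.83102549e+01,  8.96394419e+01,  7.96010948e-04,
        7.20425870e+01, -1.14726247e+00]), 'qvel': array([ 0.02928123, -0.0185117 ,  0.12163312,  0.02017021, -0.0754048 ,
        0.05133604]), 'effort': array([ 5.32159993e-04, -4.12351620e+01, -2.32232630e+01,  7.28287292e-02,
        3.74920748e-02, -5.48877125e-06]), 'ee_pos': array([ 206.75527136, -536.56024141,  227.98943301]), 'ee_rot': array([ 1.79992270e+02, -6.02621448e-04,  2.10740398e+01]), 'force': array([0.31566548, 0.2932687 , 0.00628482]), 'torque': array([-0.04609347, -0.02771205, -0.03656812]), 'gripper_force': 0.0, 'gripper_width': 91.27821125051766}
```

```bash
sed -i 's/np.array(m\["rotation"\])/R(m)/; s/^def world/from scipy.spatial.transform import Rotation\ndef R(m): return Rotation.from_euler("xyz",m["rotation"],degrees=True).as_matrix()\ndef world/' h.py
python3 - <<'E'
from h import *
P=dict(top=dict(jarA=(246,253),jarB=(300,268),jarC=(278,235),bal=(294,182),mill=(423,225),salt=(390,240),mug=(192,192),fin=(366,172),pan=(263,168),tip=(397,178),gate=(393,176)),
side=dict(jarA=(261,223),jarB=(286,211),jarC=(272,197),bal=(346,219),mill=(300,331),salt=(282,292),mug=(331,163),fin=(352,227),pan=(343,166),tip=(355,273),gate=(351,263)))
for c in P:
    d=np.load(f"{c}0.npy"); im=cv2.imread(f"pics/{c}0.png"); cv2.imwrite(f"pics/{c}1.png",cv2.resize(im[110:360,150:470] if c=="top" else im[100:350,200:420],None,fx=2.4,fy=2.4,interpolation=cv2.INTER_CUBIC))
    for k,(u,v) in P[c].items():
        print(c,k,np.round(world(c,u,v,d[v,u])),"z0",np.round(atz(c,u,v,0))[:2], "z147",np.round(atz(c,u,v,147))[:2],"z118",np.round(atz(c,u,v,118))[:2],"z88",np.round(atz(c,u,v,88))[:2])
E
```

```text
top jarA [395. 157. 106.] z0 [408. 172.] z147 [391. 151.] z118 [394. 155.] z88 [398. 159.]
top jarB [349.  26.  91.] z0 [356.  29.] z147 [345.  24.] z118 [347.  25.] z88 [349.  26.]
top jarC [434.  74. 110.] z0 [450.  82.] z147 [428.  72.] z118 [432.  74.] z88 [437.  76.]
top bal [577.  27.  68.] z0 [595.  29.] z147 [557.  24.] z118 [564.  25.] z88 [572.  26.]
top mill [ 431. -290.  104.] z0 [ 446. -314.] z147 [ 424. -281.] z118 [ 429. -287.] z88 [ 433. -294.]
top salt [ 403. -208.   77.] z0 [ 412. -219.] z147 [ 394. -197.] z118 [ 398. -201.] z88 [ 402. -206.]
top mug [568. 293.  82.] z0 [589. 313.] z147 [552. 277.] z118 [559. 284.] z88 [567. 291.]
top fin [ 572. -158.  133.] z0 [ 608. -174.] z147 [ 568. -156.] z118 [ 576. -160.] z88 [ 584. -163.]
top pan [605. 101. 127.] z0 [642. 113.] z147 [599.  99.] z118 [608. 101.] z88 [616. 104.]
top tip [ 583. -258.    1.] z0 [ 583. -258.] z147 [ 547. -231.] z118 [ 554. -237.] z88 [ 561. -242.]
top gate [ 560. -227.  117.] z0 [ 590. -248.] z147 [ 553. -222.] z118 [ 560. -227.] z88 [ 568. -232.]
side jarA [368.  16.  15.] z0 [367.  33.] z147 [ 
[... 320 characters left out ...]
. -79.]
side mill [ 441. -335.   19.] z0 [ 442. -321.] z147 [ 435. -427.] z118 [ 437. -406.] z88 [ 438. -384.]
side salt [ 410. -242.   34.] z0 [ 410. -213.] z147 [ 410. -339.] z118 [ 410. -314.] z88 [ 410. -288.]
side mug [568. 120. 123.] z0 [598. 307.] z147 [562.  82.] z118 [569. 127.] z88 [576. 173.]
side fin [ 575. -157.  130.] z0 [609. -11.] z147 [ 570. -176.] z118 [ 578. -143.] z88 [ 586. -110.]
side pan [598. 102. 122.] z0 [634. 286.] z147 [591.  65.] z118 [599. 108.] z88 [608. 153.]
side tip [ 572. -230.   60.] z0 [ 586. -175.] z147 [ 552. -308.] z118 [ 559. -282.] z88 [ 565. -255.]
side gate [ 579. -156.   15.] z0 [ 582. -142.] z147 [ 549. -281.] z118 [ 556. -254.] z88 [ 562. -225.]
```

View pics/top1.png

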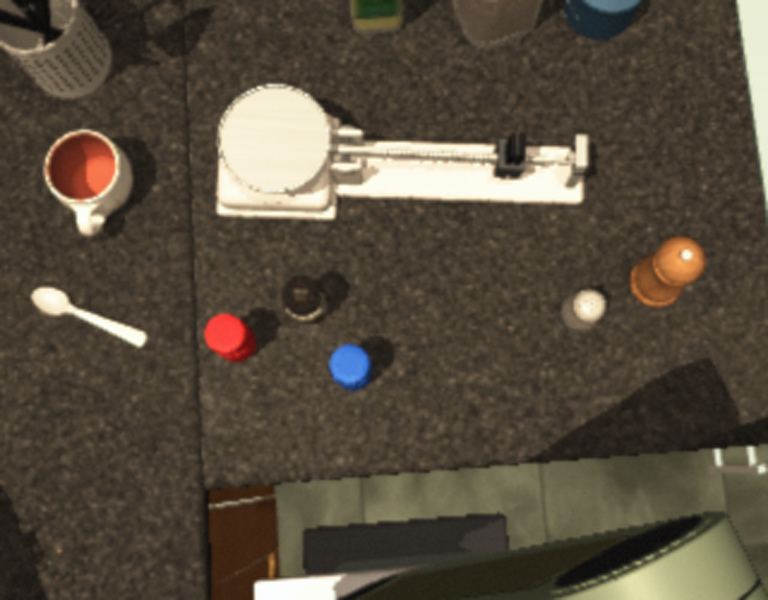

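View pics/side1.png

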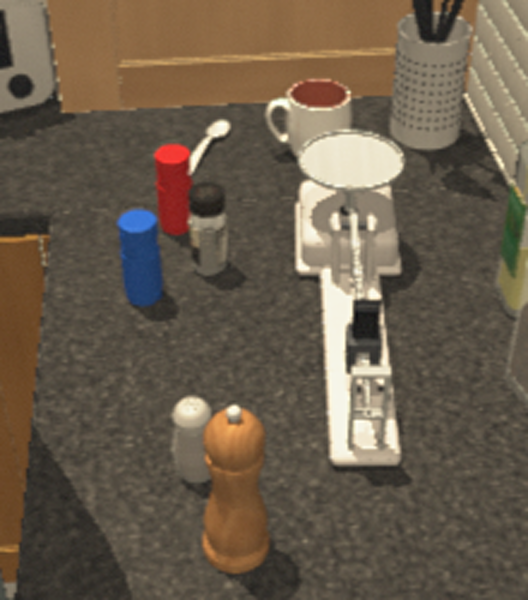

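Top picture: the pan is at (263,168), the fin at (366,172) and the gate at (393,176). The dark-capped jar is at (278,235), with a red and a blue look-alike beside it. In world coordinates the jar is at about (436,75), the pan at (602,101), and the balance yaw is about -7°.

>>> arm_command:
  motion:
    - {"offset": [0.04, -0.045, 0], "spin": 0.163}
    - {"offset": [0.032, -0.05, 0], "spin": 0.163}
    - {"offset": [0.023, -0.055, 0], "spin": 0.163}
    - {"offset": [0.014, -0.058, 0], "spin": 0}
    - {"offset": [0.014, -0.058, 0], "spin": 0}
  jaw: 0.07

```text
time_s: 1.62
ee_pos: [312.0, -255.4, 228.2]
ee_rot: [180.0, -0.1, -7.0]
force: [0.9, -0.5, 0.1]
gripper_width: 70.3
gripper_force: 0.0
```

>>> arm_command:
  motion:
    - {"offset": [0.014, -0.058, 0], "spin": 0}
    - {"offset": [0.014, -0.058, 0], "spin": 0}
    - {"offset": [0.014, -0.058, 0], "spin": 0}
    - {"offset": [0.014, -0.058, 0], "spin": 0}
    - {"offset": [0, 0, 0], "spin": 0}

```text
time_s: 2.25
ee_pos: [396.2, -30.1, 228.1]
ee_rot: [-180.0, -0.0, -6.5]
force: [-0.5, -1.2, -0.3]
gripper_width: 69.8
gripper_force: 0.0
```

```bash
cat >> h.py <<'E'
def wristray(u,v,st):
    m=env.camera_model("wrist"); x,y=u-m["cx"],v-m["cy"]; r=np.hypot(x,y); th=r/m["fx"]
    H=np.array(m["hand_eye"]); ray=np.array([np.sin(th)*x/r,np.sin(th)*y/r,np.cos(th)])
    RW=Rotation.from_euler("xyz",st["ee_rot"],degrees=True).as_matrix()
    return RW@H[:3,3]+st["ee_pos"], RW@H[:3,:3]@ray
def wz(u,v,z,st):
    o,r=wristray(u,v,st); return o+r*(z-o[2])/r[2]
def tool(dw,yaw):
    a=np.radians(yaw); return np.round([dw[0]*np.cos(a)+dw[1]*np.sin(a), dw[0]*np.sin(a)-dw[1]*np.cos(a), -dw[2]],1)
E
python3 - <<'E'
from h import *
st=env.state(); im,d=env.grab_frame("wrist"); cv2.imwrite("pics/w1.png",im)
print(np.round(st["ee_pos"],1),st["ee_rot"].round(2), np.round(env.camera_model("wrist")["hand_eye"],2).tolist())
for t,z in (("jar",0),("pan_top",122),("poise_fin",135),("gate_mark",88),("beam_tip",70)):
    for r in env.pinpoint("wrist",t)[:3]:
        u,v=r["location"]; print(t,round(r["score"],2),np.round([u,v]),wz(u,v,z,st).round(1))
for r in env.boxes_of("wrist","jar")[:4]: print(r)
E
```

```text
[396.2 -30.1 228.1] [-1.7996e+02 -4.0000e-02 -6.5000e+00] [[0.0, -0.97, -0.23, 64.94], [1.0, 0.0, 0.0, -0.49], [-0.0, -0.23, 0.97, -156.96], [0.0, 0.0, 0.0, 1.0]]
jar 0.72 [268. 204.] [365.9  40.    0. ]
jar 0.69 [178. 189.] [400.4 162.8   0. ]
jar 0.56 [226. 156.] [434.5  84.9   0. ]
gate_mark 0.86 [489.  15.] [ 567.6 -233.8   88. ]
beam_tip 0.91 [478.  20.] [ 566.8 -229.7   70. ]
{'bbox': [249.9, 189.4, 283.2, 241.8], 'score': 0.78}
{'bbox': [123.9, 170.7, 185.4, 218.0], 'score': 0.6}
{'bbox': [176.2, 139.0, 241.8, 183.6], 'score': 0.57}
{'bbox': [392.6, 0.0, 442.9, 28.2], 'score': 0.42}
```

View pics/w1.png

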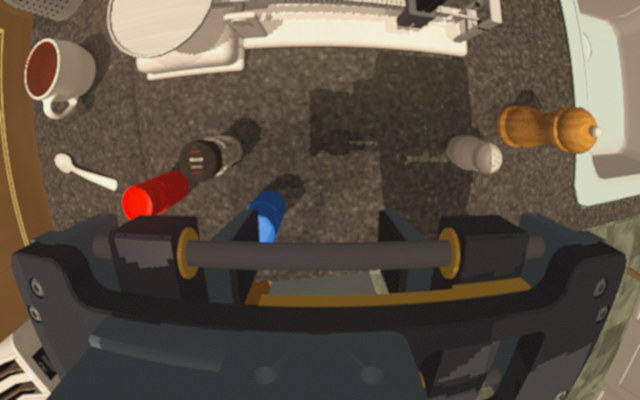

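The wrist picture shows the dark cap at (204,160) between the red (155,195) and blue (268,210) look-alikes. I'll move above it.

>>> arm_command:
  motion:
    - {"offset": [0.014, -0.055, 0.02], "spin": 0}
    - {"offset": [0.014, -0.055, 0.02], "spin": 0}
    - {"offset": [0, 0, 0.02], "spin": 0}
    - {"offset": [0, 0, 0], "spin": 0}

```text
time_s: 3.1
ee_pos: [435.3, 71.6, 166.7]
ee_rot: [179.9, 0.2, -7.0]
force: [-0.4, -0.0, -0.5]
gripper_width: 69.9
gripper_force: 0.0
```

Run:
```python
from h import *
st=env.state(); im,d=env.grab_frame("wrist"); cv2.imwrite("pics/w2.png",im)
print(np.round(st["ee_pos"],1),st["ee_rot"].round(2))
for r in env.pinpoint("wrist","jar")[:3]:
    u,v=r["location"]; print(round(r["score"],2),np.round([u,v]),wz(u,v,0,st).round(1))
for r in env.boxes_of("wrist","jar")[:3]: print(r)
st0=dict(ee_pos=np.array([396.2,-30.1,228.1]),ee_rot=[-179.96,-.04,-6.5]); print(wz(204,160,105,st0))
for t,z in (("pan_top",122),("poise_fin",135)):
    for r in env.pinpoint("wrist",t)[:2]:
        u,v=r["location"]; print(t,round(r["score"],2),np.round([u,v]),wz(u,v,z,st).round(1))
```

```text
[435.3  71.6 166.7] [179.93   0.22  -6.99]
0.76 [240. 219.] [405.9 163.8   0. ]
0.62 [308. 183.] [437.3  83.    0. ]
0.62 [356. 239.] [366.4  36.8   0. ]
{'bbox': [202.0, 202.4, 244.2, 238.0], 'score': 0.93}
{'bbox': [277.1, 164.0, 331.9, 234.9], 'score': 0.61}
{'bbox': [337.1, 223.0, 385.7, 293.6], 'score': 0.59}
[440.91221147  74.63470914 105.        ]
poise_fin 0.67 [575.  18.] [ 576.3 -154.7  135. ]
```

View pics/w2.png

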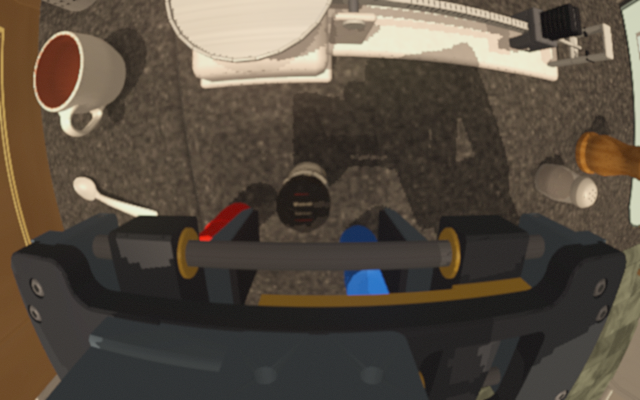

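Run:
```python
from h import *
st=env.state()
p=wz(304,199,105,st); print(p, tool(p-st["ee_pos"],st["ee_rot"][2]), wz(308,183,0,st), wz(220,220,105,st))
```

```text
[447.54863822  81.15281057 105.        ] [  9.5 -10.9  63.9] [439.16318629  82.68308495   0.        ] [438.81469327 148.47044909 105.        ]
```

>>> arm_command:
  motion:
    - {"offset": [0.004, -0.008, 0], "spin": 0}
    - {"offset": [0, 0, 0.035], "spin": 0}
    - {"offset": [0, 0, 0.036], "spin": 0}
    - {"offset": [0, 0, 0.036], "spin": 0}
    - {"offset": [0, 0, 0], "spin": 0}

```text
time_s: 3.98
ee_pos: [439.8, 79.7, 59.4]
ee_rot: [179.9, 0.3, -7.0]
force: [0.6, 0.3, 0.8]
gripper_width: 69.6
gripper_force: 0.0
```

>>> arm_command:
  motion:
    - {"offset": [0, 0, 0], "spin": 0}
    - {"offset": [0, 0, 0], "spin": 0}
    - {"offset": [0, 0, 0], "spin": 0}
    - {"offset": [0, 0, 0], "spin": 0}
    - {"offset": [0, 0, 0], "spin": 0}
  jaw: 0.03
  newtons: 12

```text
time_s: 4.6
ee_pos: [442.0, 79.9, 61.9]
ee_rot: [-180.0, -0.1, -7.0]
force: [-0.1, 1.0, 5.9]
gripper_width: 40.9
gripper_force: 12.0
```

>>> arm_command:
  motion:
    - {"offset": [0, 0, -0.015], "spin": 0}
    - {"offset": [0, 0, -0.035], "spin": 0}
    - {"offset": [0, 0, -0.05], "spin": 0}
    - {"offset": [0, 0, -0.05], "spin": 0}
    - {"offset": [0, 0, 0], "spin": 0}

```text
time_s: 5.22
ee_pos: [443.5, 80.1, 214.6]
ee_rot: [-179.9, -0.5, -6.9]
force: [0.2, -0.4, -1.3]
gripper_width: 40.6
gripper_force: 12.0
```

>>> arm_command:
  motion:
    - {"offset": [0.035, -0.01, 0], "spin": 0}
    - {"offset": [0.045, -0.01, 0], "spin": 0}
    - {"offset": [0.045, -0.01, 0], "spin": 0}
    - {"offset": [0.031, -0.01, 0], "spin": 0}
    - {"offset": [0, 0, 0], "spin": 0}

```text
time_s: 5.85
ee_pos: [601.7, 100.7, 208.1]
ee_rot: [179.9, 0.2, -6.9]
force: [-1.2, -0.3, -1.0]
gripper_width: 40.7
gripper_force: 12.0
```

Run:
```python
from h import *
st=env.state(); print(st["ee_pos"].round(1),st["force"].round(1),st["gripper_width"])
im,d=env.grab_frame("side"); ims=im.copy()
for t in ("jar","pan_top","poise_fin","gate_mark","beam_tip"):
    for r in env.pinpoint("side",t)[:3]:
        u,v=r["location"]; print(t,round(r["score"],2),np.round([u,v]),world("side",u,v,d[int(v),int(u)]).round(),atz("side",u,v,122).round())
cv2.imwrite("pics/s2.png",cv2.resize(ims[50:300,220:480],None,fx=2.3,fy=2.3))
```

```text
[601.7 100.7 208.1] [-1.2 -0.3 -1. ] 40.734349616183685
jar 0.83 [260. 222.] [367.  16.  17.] [ 373. -108.  122.]
jar 0.68 [271. 198.] [398. 147.  -3.] [400. -18. 122.]
jar 0.64 [344. 161.] [596.  79. 154.] [606. 128. 122.]
pan_top 0.67 [346. 164.] [609. 113. 122.] [609. 112. 122.]
poise_fin 0.56 [352. 227.] [ 575. -156.  129.] [ 577. -148.  122.]
poise_fin 0.45 [347. 230.] [ 563. -162.  128.] [ 565. -156.  122.]
gate_mark 0.95 [354. 264.] [ 572. -211.   70.] [ 560. -260.  122.]
beam_tip 0.8 [355. 272.] [ 572. -228.   61.] [ 558. -284.  122.]
```

View pics/s2.png

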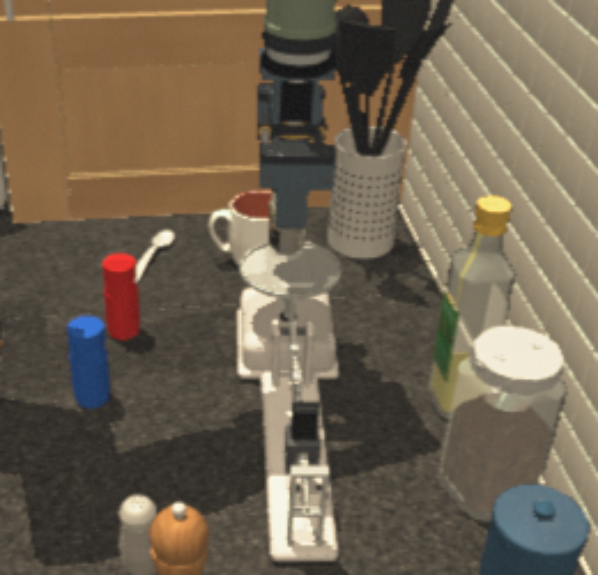

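>>> arm_command:
  motion:
    - {"offset": [0, 0, 0.006], "spin": 0}
    - {"offset": [0, 0, 0.006], "spin": 0}
    - {"offset": [0, 0, 0.005], "spin": 0}
    - {"offset": [0, 0, 0], "spin": 0}
    - {"offset": [0, 0, 0], "spin": 0}

```text
time_s: 6.78
ee_pos: [601.1, 100.6, 194.0]
ee_rot: [180.0, -0.0, -6.9]
force: [0.1, -0.7, -1.1]
gripper_width: 40.4
gripper_force: 12.0
```

>>> arm_command:
  motion:
    - {"offset": [0, 0, 0.001], "spin": 0}
    - {"offset": [0, 0, 0.001], "spin": 0}
    - {"offset": [0, 0, 0.001], "spin": 0}
    - {"offset": [0, 0, 0.001], "spin": 0}

```text
time_s: 7.28
ee_pos: [600.9, 100.6, 189.8]
ee_rot: [180.0, 0.0, -6.9]
force: [-0.0, -0.7, -1.7]
gripper_width: 40.4
gripper_force: 12.0
```

>>> arm_command:
  motion:
    - {"offset": [0, 0, 0.001], "spin": 0}
    - {"offset": [0, 0, 0.001], "spin": 0}
    - {"offset": [0, 0, 0.001], "spin": 0}
    - {"offset": [0, 0, 0], "spin": 0}

```text
time_s: 7.78
ee_pos: [600.9, 100.6, 186.8]
ee_rot: [180.0, 0.0, -6.9]
force: [0.5, -0.6, -0.8]
gripper_width: 40.6
gripper_force: 12.0
```

>>> arm_command:
  motion:
    - {"offset": [0, 0, 0.001], "spin": 0}
    - {"offset": [0, 0, 0], "spin": 0}

```text
time_s: 8.02
ee_pos: [600.9, 100.6, 185.8]
ee_rot: [180.0, 0.0, -6.9]
force: [-0.2, 0.2, -1.2]
gripper_width: 40.5
gripper_force: 12.0
```

>>> arm_command:
  motion:
    - {"offset": [0, 0, 0.001], "spin": 0}
    - {"offset": [0, 0, 0], "spin": 0}

```text
time_s: 8.28
ee_pos: [601.0, 100.6, 185.2]
ee_rot: [-180.0, -0.0, -6.9]
force: [-0.7, -0.2, 0.4]
gripper_width: 40.8
gripper_force: 12.0
```

>>> arm_command:
  motion:
    - {"offset": [0, 0, 0.0005], "spin": 0}
    - {"offset": [0, 0, 0], "spin": 0}

```text
time_s: 8.52
ee_pos: [601.0, 100.7, 184.6]
ee_rot: [-180.0, -0.0, -6.9]
force: [-0.5, 0.2, 0.5]
gripper_width: 40.1
gripper_force: 12.0
```

>>> arm_command:
  motion:
    - {"offset": [0, 0, 0], "spin": 0}
    - {"offset": [0, 0, 0], "spin": 0}
    - {"offset": [0, 0, 0], "spin": 0}
    - {"offset": [0, 0, 0], "spin": 0}
  jaw: 0.065

```text
time_s: 9.02
ee_pos: [600.9, 100.6, 184.4]
ee_rot: [180.0, 0.0, -6.9]
force: [0.4, 0.1, -0.1]
gripper_width: 64.8
gripper_force: 0.0
```

>>> arm_command:
  motion:
    - {"offset": [0, 0, -0.01], "spin": 0}
    - {"offset": [0, 0, -0.025], "spin": 0}
    - {"offset": [0, 0, -0.04], "spin": 0}
    - {"offset": [0, 0, -0.015], "spin": 0}
    - {"offset": [0, 0, 0], "spin": 0}

```text
time_s: 9.65
ee_pos: [601.3, 100.6, 275.4]
ee_rot: [-180.0, -0.1, -6.9]
force: [0.6, 0.7, -1.6]
gripper_width: 64.6
gripper_force: 0.0
```

>>> arm_command:
  motion:
    - {"offset": [-0.007, 0.058, 0], "spin": 0}
    - {"offset": [-0.007, 0.058, 0], "spin": 0}
    - {"offset": [-0.007, 0.058, 0], "spin": 0}
    - {"offset": [-0.007, 0.058, 0], "spin": 0}
    - {"offset": [-0.007, 0.058, 0], "spin": 0}
  jaw: 0.0
  newtons: 10

```text
time_s: 10.28
ee_pos: [529.7, -184.5, 272.5]
ee_rot: [-180.0, 0.2, -6.9]
force: [0.4, 0.4, -0.2]
gripper_width: 18.1
gripper_force: 0.0
```

>>> arm_command:
  motion:
    - {"offset": [0, 0, 0], "spin": 0}
    - {"offset": [0, 0, 0], "spin": 0}

```text
time_s: 10.52
ee_pos: [530.6, -182.6, 273.1]
ee_rot: [-179.9, 0.1, -7.0]
force: [1.0, -0.1, 0.3]
gripper_width: 0.5
gripper_force: 0.0
```

Run:
```python
from h import *
st=env.state(); print(st["ee_pos"].round(1),st["ee_rot"].round(1),st["gripper_width"])
im,d=env.grab_frame("wrist"); cv2.imwrite("pics/w3.png",im)
for t,z in (("pan_top",122),("poise_fin",134),("gate_mark",88),("beam_tip",70)):
    for r in env.pinpoint("wrist",t)[:2]:
        u,v=r["location"]; print(t,round(r["score"],2),np.round([u,v]),wz(u,v,z,st).round(1))
env.grab_frame("side")
for t in ("jar","pan_top"):
    for r in env.pinpoint("side",t)[:3]: print(t,r)
```

```text
[ 530.6 -182.6  273.1] [-1.799e+02  1.000e-01 -7.000e+00] 0.5376091373111317
pan_top 0.57 [ 87. 158.] [603.2  96.7 122. ]
pan_top 0.16 [285. 145.] [ 577.2 -154.4  122. ]
poise_fin 0.69 [287. 144.] [ 578.2 -157.7  134. ]
gate_mark 0.72 [357. 143.] [ 567.1 -230.2   88. ]
jar {'location': [270.4, 196.0], 'score': 0.79}
jar {'location': [261.4, 222.9], 'score': 0.6}
pan_top {'location': [347.7, 230.5], 'score': 0.4}
```

View pics/w3.png

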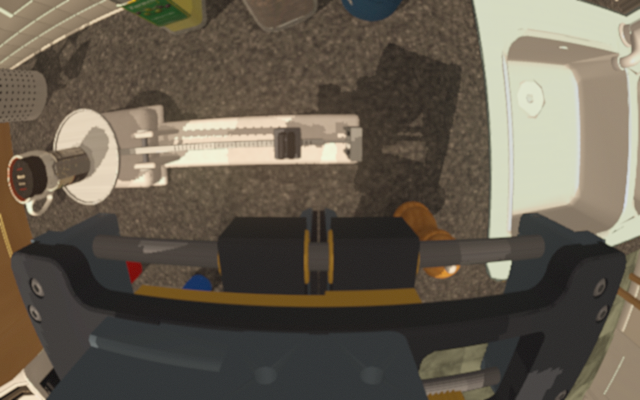

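The jar stands in the pan at (55,175), the fin is at (287,144) and the gate at (355,143). Next I'll bring the closed fingers down between the fin and the gate.

>>> arm_command:
  motion:
    - {"offset": [0.021, -0.0015, 0], "spin": 0}
    - {"offset": [0.02, -0.0015, 0.035], "spin": 0}
    - {"offset": [0, 0, 0.045], "spin": 0}
    - {"offset": [0, 0, 0], "spin": 0}
    - {"offset": [0, 0, 0], "spin": 0}

```text
time_s: 11.55
ee_pos: [573.1, -185.2, 196.2]
ee_rot: [180.0, -0.1, -6.9]
force: [-0.2, -0.2, -0.3]
gripper_width: 0.8
gripper_force: 0.0
```

Run:
```python
from h import *
st=env.state(); print(st["ee_pos"].round(1),st["ee_rot"].round(1))
im,d=env.grab_frame("wrist"); cv2.imwrite("pics/w4.png",im[60:400,100:540])
for t,z in (("poise_fin",134),("gate_mark",88)):
    for r in env.pinpoint("wrist",t)[:2]:
        u,v=r["location"]; print(t,round(r["score"],2),np.round([u,v]),wz(u,v,z,st).round(1))
```

```text
[ 573.1 -185.2  196.2] [ 1.8e+02 -1.0e-01 -6.9e+00]
poise_fin 0.54 [424. 265.] [ 517.2 -265.6  134. ]
```

View pics/w4.png

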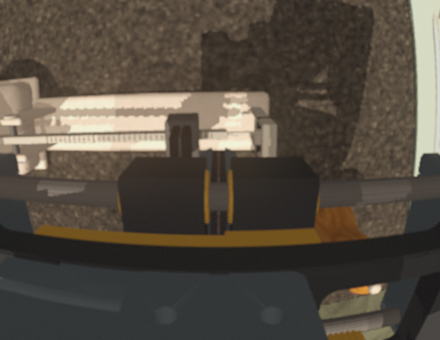

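>>> arm_command:
  motion:
    - {"offset": [0, 0, 0.03], "spin": 0}
    - {"offset": [0, 0, 0.02], "spin": 0}
    - {"offset": [0, 0, 0.01], "spin": 0}
    - {"offset": [0, 0, 0], "spin": 0}
    - {"offset": [0, 0, 0], "spin": 0}

```text
time_s: 12.32
ee_pos: [573.0, -185.3, 135.7]
ee_rot: [180.0, -0.1, -6.9]
force: [-0.9, 0.6, 0.5]
gripper_width: 0.6
gripper_force: 0.0
```

Run:
```python
from h import *
st=env.state(); print(st["ee_pos"].round(1),st["force"].round(2))
im,d=env.grab_frame("side"); cv2.imwrite("pics/s3.png",cv2.resize(im[120:300,260:440],None,fx=3.3,fy=3.3,interpolation=cv2.INTER_CUBIC))
```

```text
[ 573.  -185.3  135.7] [-0.85  0.56  0.45]
```

View pics/s3.png

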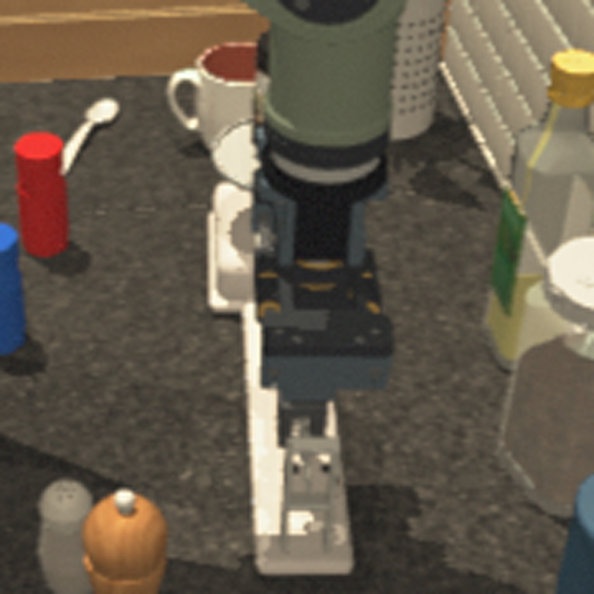

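>>> arm_command:
  motion:
    - {"offset": [0, -0.0015, 0], "spin": 0}
    - {"offset": [0, -0.0015, 0], "spin": 0}
    - {"offset": [0, -0.0015, 0], "spin": 0}
    - {"offset": [0, -0.0015, 0], "spin": 0}
    - {"offset": [0, -0.0015, 0], "spin": 0}

```text
time_s: 13.0
ee_pos: [573.1, -177.5, 134.4]
ee_rot: [180.0, 0.0, -6.9]
force: [-0.3, 0.4, 0.2]
gripper_width: 0.7
gripper_force: 0.0
```

>>> arm_command:
  motion:
    - {"offset": [0, -0.0015, 0], "spin": 0}
    - {"offset": [0, -0.0015, 0], "spin": 0}
    - {"offset": [0, -0.0015, 0], "spin": 0}
    - {"offset": [0, -0.0015, 0], "spin": 0}
    - {"offset": [0, -0.0015, 0], "spin": 0}

```text
time_s: 13.62
ee_pos: [574.0, -170.6, 134.6]
ee_rot: [179.9, -0.0, -6.9]
force: [-1.6, -3.0, 1.1]
gripper_width: 0.5
gripper_force: 1.8
```

>>> arm_command:
  motion:
    - {"offset": [0, -0.002, 0], "spin": 0}
    - {"offset": [0, -0.0025, 0], "spin": 0}
    - {"offset": [0, -0.0025, 0], "spin": 0}
    - {"offset": [0, -0.0025, 0], "spin": 0}
    - {"offset": [0, -0.0025, 0], "spin": 0}

```text
time_s: 14.25
ee_pos: [575.4, -158.1, 134.5]
ee_rot: [180.0, -0.0, -6.9]
force: [-1.5, -4.4, 2.7]
gripper_width: 0.5
gripper_force: 2.1
```

>>> arm_command:
  motion:
    - {"offset": [0, -0.0025, 0], "spin": 0}
    - {"offset": [0, -0.0025, 0], "spin": 0}
    - {"offset": [0, -0.0025, 0], "spin": 0}
    - {"offset": [0, -0.0025, 0], "spin": 0}
    - {"offset": [0, -0.0025, 0], "spin": 0}

```text
time_s: 14.88
ee_pos: [576.9, -145.7, 134.5]
ee_rot: [180.0, 0.0, -6.9]
force: [-2.0, -4.1, 3.3]
gripper_width: 0.4
gripper_force: 2.2
```

>>> arm_command:
  motion:
    - {"offset": [0, -0.0025, 0], "spin": 0}
    - {"offset": [0, -0.0025, 0], "spin": 0}
    - {"offset": [0, -0.0015, 0], "spin": 0}
    - {"offset": [0, 0.001, 0], "spin": 0}
    - {"offset": [0, 0.003, 0], "spin": 0}

```text
time_s: 15.5
ee_pos: [577.3, -142.5, 133.9]
ee_rot: [-179.9, 0.0, -6.9]
force: [-0.6, 0.9, -1.2]
gripper_width: 0.1
gripper_force: 0.0
```

>>> arm_command:
  motion:
    - {"offset": [0, 0.003, 0], "spin": 0}
    - {"offset": [0, 0, 0], "spin": 0}
    - {"offset": [0, 0, 0], "spin": 0}
    - {"offset": [0, 0, 0], "spin": 0}
    - {"offset": [0, 0, 0], "spin": 0}

```text
time_s: 16.12
ee_pos: [576.9, -146.3, 134.5]
ee_rot: [180.0, -0.0, -6.9]
force: [-0.1, -0.9, 0.4]
gripper_width: 0.4
gripper_force: 0.0
```

```bash
cat > tilt.py <<'E'
from h import *
st=env.state(); print(st["time_s"],st["ee_pos"].round(1),st["force"].round(2))
im,d=env.grab_frame("side")
for t in ("poise_fin","gate_mark","beam_tip"):
    for r in env.pinpoint("side",t)[:1]: 
        u,v=r["location"]; m=env.camera_model("side"); rr=R(m)@np.array([(u-m["cx"])/m["fx"],(v-m["cy"])/m["fy"],1.]); e=np.array(m["eye"])
        y={"poise_fin":st["ee_pos"][1]+25}.get(t,-230); p=e+rr*(y-e[1])/rr[1]
        print(t,round(r["score"],2),np.round(r["location"],1),"at y",y,p.round(1))
import sys; cv2.imwrite("pics/t%d.png"%int(st["time_s"]*100),cv2.resize(im[215:295,310:400],None,fx=5,fy=5,interpolation=cv2.INTER_CUBIC))
E
python3 tilt.py
```

```text
16.125 [ 576.9 -146.3  134.5] [-0.15 -0.94  0.41]
poise_fin 0.22 [345.3 217.7] at y -121.25184741339197 [ 565.9 -121.3  128.5]
gate_mark 0.71 [355.3 262.5] at y -230 [ 570.6 -230.    93.3]
beam_tip 0.96 [355.3 271.1] at y -230 [ 572.2 -230.    66.4]
```

>>> arm_command:
  motion:
    - {"offset": [0, -0.003, 0], "spin": 0}
    - {"offset": [0, -0.002, 0], "spin": 0}
    - {"offset": [0, -0.0015, 0], "spin": 0}
    - {"offset": [0, -0.002, 0], "spin": 0}
    - {"offset": [0, -0.002, 0], "spin": 0}

```text
time_s: 16.95
ee_pos: [578.1, -136.6, 134.7]
ee_rot: [179.9, -0.0, -6.9]
force: [-0.8, -3.3, 1.0]
gripper_width: 0.5
gripper_force: 1.9
```

>>> arm_command:
  motion:
    - {"offset": [0, -0.002, 0], "spin": 0}
    - {"offset": [0, -0.0025, 0], "spin": 0}
    - {"offset": [0, -0.0025, 0], "spin": 0}
    - {"offset": [0, -0.0015, 0], "spin": 0}
    - {"offset": [0, 0.001, 0], "spin": 0}

```text
time_s: 17.58
ee_pos: [579.2, -127.5, 134.3]
ee_rot: [-179.9, -0.0, -7.0]
force: [0.1, -0.6, 0.6]
gripper_width: 0.5
gripper_force: 0.0
```

>>> arm_command:
  motion:
    - {"offset": [0, 0.003, 0], "spin": 0}
    - {"offset": [0, 0.003, 0], "spin": 0}
    - {"offset": [0, 0, 0], "spin": 0}
    - {"offset": [0, 0, 0], "spin": 0}
    - {"offset": [0, 0, 0], "spin": 0}

```text
time_s: 18.2
ee_pos: [578.4, -134.4, 134.5]
ee_rot: [-180.0, -0.0, -6.9]
force: [-0.5, 0.3, -0.2]
gripper_width: 0.3
gripper_force: 0.0
```

```bash
python3 tilt.py
```

```text
18.2 [ 578.4 -134.4  134.5] [-0.46  0.26 -0.19]
beam_tip 0.74 [356.1 270.4] at y -230 [ 573.8 -230.    68.4]
```

>>> arm_command:
  motion:
    - {"offset": [0, -0.003, 0], "spin": 0}
    - {"offset": [0, -0.002, 0], "spin": 0}
    - {"offset": [0, -0.0015, 0], "spin": 0}
    - {"offset": [0, -0.002, 0], "spin": 0}
    - {"offset": [0, -0.002, 0], "spin": 0}

```text
time_s: 19.02
ee_pos: [579.6, -124.7, 134.7]
ee_rot: [179.9, -0.0, -6.9]
force: [-0.8, -4.2, 1.1]
gripper_width: 0.4
gripper_force: 1.9
```

>>> arm_command:
  motion:
    - {"offset": [0, -0.002, 0], "spin": 0}
    - {"offset": [0, -0.001, 0], "spin": 0}
    - {"offset": [0, 0.001, 0], "spin": 0}
    - {"offset": [0, 0.003, 0], "spin": 0}
    - {"offset": [0, 0.003, 0], "spin": 0}

```text
time_s: 19.65
ee_pos: [579.1, -127.7, 134.3]
ee_rot: [-180.0, 0.0, -6.9]
force: [-0.1, 0.0, 1.0]
gripper_width: 0.2
gripper_force: 0.0
```

>>> arm_command:
  motion:
    - {"offset": [0, 0, 0], "spin": 0}
    - {"offset": [0, 0, 0], "spin": 0}
    - {"offset": [0, 0, 0], "spin": 0}
    - {"offset": [0, 0, 0], "spin": 0}
    - {"offset": [0, 0, 0], "spin": 0}

```text
time_s: 20.27
ee_pos: [579.1, -127.9, 134.5]
ee_rot: [180.0, -0.0, -6.9]
force: [-0.4, -0.4, 0.1]
gripper_width: 0.3
gripper_force: 0.0
```

```bash
python3 tilt.py
python3 - <<'E'
import glob,cv2,numpy as np
fs=sorted(glob.glob("pics/t[0-9]*.png")); print(fs)
a=[cv2.imread(f,0).astype(int)[150:] for f in fs if "top" not in f]
for i in range(len(a)-1):
    d=np.abs(a[i+1]-a[i]); ys,xs=np.where(d>25); print(len(ys), (ys.min()/5+245,ys.max()/5+245,xs.min()/5+310,xs.max()/5+310) if len(ys) else None)
E
```

```text
20.275 [ 579.1 -127.9  134.5] [-0.42 -0.44  0.09]
gate_mark 0.81 [354.5 262.2] at y -230 [ 568.8 -230.    94.4]
beam_tip 0.89 [356.2 270.3] at y -230 [ 574.  -230.    68.7]
['pics/t1612.png', 'pics/t1820.png', 'pics/t2027.png']
9006 (np.float64(245.6), np.float64(294.8), np.float64(311.4), np.float64(399.8))
4055 (np.float64(245.0), np.float64(294.8), np.float64(311.0), np.float64(399.8))
```

>>> arm_command:
  motion:
    - {"offset": [0, -0.003, 0], "spin": 0}
    - {"offset": [0, -0.002, 0], "spin": 0}
    - {"offset": [0, -0.0015, 0], "spin": 0}
    - {"offset": [0, -0.002, 0], "spin": 0}
    - {"offset": [0, -0.002, 0], "spin": 0}

```text
time_s: 21.1
ee_pos: [580.4, -118.2, 134.7]
ee_rot: [179.9, -0.0, -6.9]
force: [-0.3, -3.9, 1.4]
gripper_width: 0.4
gripper_force: 1.9
```

>>> arm_command:
  motion:
    - {"offset": [0, -0.002, 0], "spin": 0}
    - {"offset": [0, -0.002, 0], "spin": 0}
    - {"offset": [0, 0.001, 0], "spin": 0}
    - {"offset": [0, 0.003, 0], "spin": 0}
    - {"offset": [0, 0.003, 0], "spin": 0}

```text
time_s: 21.72
ee_pos: [580.1, -120.2, 134.2]
ee_rot: [-180.0, 0.0, -6.9]
force: [0.4, -0.6, -0.1]
gripper_width: 0.2
gripper_force: 0.0
```

>>> arm_command:
  motion:
    - {"offset": [0, 0, 0], "spin": 0}
    - {"offset": [0, 0, 0], "spin": 0}
    - {"offset": [0, 0, 0], "spin": 0}
    - {"offset": [0, 0, 0], "spin": 0}
    - {"offset": [0, 0, 0], "spin": 0}

```text
time_s: 22.35
ee_pos: [580.1, -120.5, 134.5]
ee_rot: [180.0, -0.0, -6.9]
force: [0.6, 0.7, 0.7]
gripper_width: 0.2
gripper_force: 0.0
```

```bash
python3 tilt.py; ls pics
```

```text
22.35 [ 580.1 -120.5  134.5] [0.57 0.74 0.74]
gate_mark 0.94 [354.9 263.8] at y -230 [ 569.9 -230.    89.4]
beam_tip 0.88 [355.1 274.3] at y -230 [ 572.3 -230.    56.2]
s2.png
s3.png
side0.png
side1.png
t1612.png
t1820.png
t2027.png
t2235.png
top0.png
top1.png
w1.png
w2.png
w3.png
w4.png
```

Run:
```python
import cv2,numpy as np
o=cv2.imread("pics/side0.png")[215:295,310:400]; o=cv2.resize(o,None,fx=5,fy=5,interpolation=cv2.INTER_CUBIC)
a=[i[120:390,130:330] for i in [o]+[cv2.imread(f"pics/t{k}.png") for k in (1820,2027,2235)]]
cv2.imwrite("pics/m1.png",np.hstack(a)); print(np.hstack(a).shape)
```

```text
(270, 800, 3)
```

View pics/m1.png

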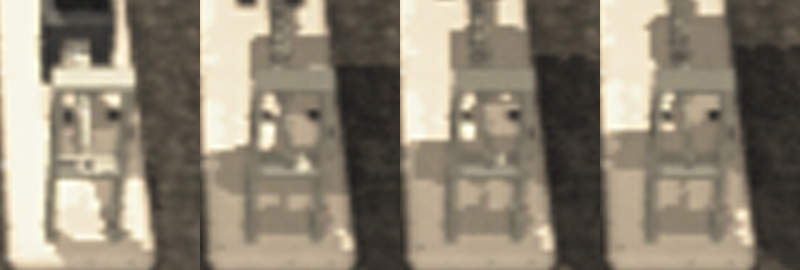

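The montage is too coarse to read the pointer, which sits around row 165 in every panel. I'll measure tilt from depth instead, using the pan plate and the points along the beam.

```bash
cat > tilt2.py <<'E'
from h import *
PIV=np.array([594,26.]); B=np.array([.115,.9934]); N=np.array([.9934,-.115])
def cloud(c,d,st=None):
    v,u=np.mgrid[0:400,0:640]; m=env.camera_model(c)
    x,y=u-m["cx"],v-m["cy"]
    if c=="wrist":
        r=np.hypot(x,y)+1e-9; t=np.tan(np.minimum(r/m["fx"],1.5))
        p=np.stack([t*x/r*d,t*y/r*d,d],-1); H=np.array(m["hand_eye"]); p=p@H[:3,:3].T+H[:3,3]
        p=p@Rotation.from_euler("xyz",st["ee_rot"],degrees=True).as_matrix().T+st["ee_pos"]
    else:
        p=np.stack([x/m["fx"]*d,y/m["fy"]*d,d],-1)@R(m).T+np.array(m["eye"])
    p[d<=0]=np.nan; return p
def prof(p,lo,hi,half,zl,zh,step=10):
    q=p[...,:2]-PIV; b=q@B; n=q@N; z=p[...,2]
    for s in range(lo,hi,step):
        k=(b>=s)&(b<s+step)&(abs(n)<half)&(z>zl)&(z<zh)
        if k.sum()>3: print(s,k.sum(),np.round(np.median(z[k]),1),np.round(n[k].mean(),1),np.round(z[k].std(),1))
def pan(p):
    q=p[...,:2]-(PIV+75*B); r=np.hypot(q[...,0],q[...,1]); k=(r<48)&(r>0)&(abs(p[...,2]-118)<9)
    return k.sum(),np.median(p[...,2][k]).round(2),p[...,2][k].std().round(2)
E
python3 - <<'E'
from tilt2 import *
print("initial pan top",pan(cloud("top",np.load("top0.npy"))),"side",pan(cloud("side",np.load("side0.npy"))))
st=env.state(); print(st["ee_pos"],st["time_s"])
_,d=env.grab_frame("wrist"); w=cloud("wrist",d,st); np.save("w.npy",w)
_,d=env.grab_frame("top"); t=cloud("top",d); print("pan top",pan(t))
_,d=env.grab_frame("side"); s=cloud("side",d); print("pan side",pan(s))
print("wrist pan",pan(w)); prof(w,-270,-10,12,60,165)
E
```

```text
initial pan top (np.int64(983), np.float64(123.51), np.float64(2.09)) side (np.int64(533), np.float64(121.83), np.float64(1.28))
[ 580.01579162 -120.51182001  134.45637356] 22.55
pan top (np.int64(640), np.float64(123.23), np.float64(2.06))
pan side (np.int64(88), np.float64(121.54), np.float64(1.12))
wrist pan (np.int64(2405), np.float64(123.35), np.float64(0.72))
-260 510 88.8 0.6 23.8
-250 513 88.8 -0.6 21.5
-240 57 73.9 3.8 0.7
-230 51 74.7 4.2 2.1
-220 168 80.7 4.8 4.6
-210 159 81.2 5.4 4.0
-200 162 81.8 5.6 4.4
-190 161 82.1 5.9 4.9
-180 152 82.9 5.9 4.1
-170 154 83.7 6.1 4.6
-160 64 74.8 6.7 4.8
-150 82 80.4 5.7 5.4
-140 90 85.4 7.8 10.3
-130 31 99.8 10.1 0.5
-110 49 100.8 9.7 4.6
-100 117 86.1 6.5 5.1
-90 175 89.3 5.3 5.2
-80 195 90.3 4.8 4.6
-70 192 91.0 4.6 4.3
-60 190 91.6 4.7 4.5
-50 174 92.4 4.6 4.2
-40 164 93.1 4.5 4.1
-30 154 93.8 4.5 4.5
-20 173 94.1 2.1 7.7
```

>>> arm_command:
  motion:
    - {"offset": [0, -0.003, 0], "spin": 0}
    - {"offset": [0, -0.002, 0], "spin": 0}
    - {"offset": [0, -0.0015, 0], "spin": 0}
    - {"offset": [0, -0.002, 0], "spin": 0}
    - {"offset": [0, -0.002, 0], "spin": 0}

```text
time_s: 23.32
ee_pos: [581.3, -110.8, 134.7]
ee_rot: [179.9, -0.0, -6.9]
force: [-1.7, -3.3, 2.7]
gripper_width: 0.4
gripper_force: 1.9
```

>>> arm_command:
  motion:
    - {"offset": [0, -0.002, 0], "spin": 0}
    - {"offset": [0, -0.002, 0], "spin": 0}
    - {"offset": [0, -0.002, 0], "spin": 0}
    - {"offset": [0, 0.001, 0], "spin": 0}
    - {"offset": [0, 0.003, 0], "spin": 0}

```text
time_s: 23.95
ee_pos: [581.6, -107.3, 134.1]
ee_rot: [-179.9, 0.0, -6.9]
force: [0.2, -0.4, -0.4]
gripper_width: 0.6
gripper_force: 0.0
```

>>> arm_command:
  motion:
    - {"offset": [0, 0.003, 0], "spin": 0}
    - {"offset": [0, 0, 0], "spin": 0}
    - {"offset": [0, 0, 0], "spin": 0}
    - {"offset": [0, 0, 0], "spin": 0}
    - {"offset": [0, 0, 0], "spin": 0}

```text
time_s: 24.58
ee_pos: [581.2, -111.0, 134.5]
ee_rot: [180.0, -0.0, -6.9]
force: [0.2, -0.0, 0.2]
gripper_width: 0.9
gripper_force: 0.0
```

```bash
cat > t3.py <<'E'
from tilt2 import *
st=env.state(); print(st["ee_pos"].round(1),st["time_s"])
_,d=env.grab_frame("wrist"); w=cloud("wrist",d,st); print("pan",pan(w))
q=w[...,:2]-PIV; b=q@B; n=q@N; z=w[...,2]
X=[];Z=[]
for s in range(-220,-30,10):
    k=(b>=s)&(b<s+10)&(abs(n)<12)&(z>60)&(z<115)
    if k.sum()>100: X.append(s+5); Z.append(np.median(z[k]))
print(np.round(Z,1)); print("tilt",-np.polyfit(X,Z,1)[0])
k=(abs(n)<25)&(z>122)&(z<165)&(b<-40)&(b>-200)
E
python3 t3.py
```

```text
[ 581.2 -111.   134.5] 24.575
pan (np.int64(2521), np.float64(120.83), np.float64(1.03))
[87.9 88.2 88.1 86.6 86.5 87.1 87.7 92.7 93.2 93.5 94.  94.1]
tilt -0.04293496078201647
```

>>> arm_command:
  motion:
    - {"offset": [0, -0.003, 0], "spin": 0}
    - {"offset": [0, -0.002, 0], "spin": 0}
    - {"offset": [0, -0.002, 0], "spin": 0}
    - {"offset": [0, -0.002, 0], "spin": 0}
    - {"offset": [0, -0.0015, 0], "spin": 0}

```text
time_s: 25.25
ee_pos: [582.4, -101.3, 134.7]
ee_rot: [179.9, -0.0, -6.9]
force: [-1.3, -3.0, 2.6]
gripper_width: 0.6
gripper_force: 1.7
```

>>> arm_command:
  motion:
    - {"offset": [0, 0.001, 0], "spin": 0}
    - {"offset": [0, 0.003, 0], "spin": 0}
    - {"offset": [0, 0.003, 0], "spin": 0}
    - {"offset": [0, 0, 0], "spin": 0}
    - {"offset": [0, 0, 0], "spin": 0}

```text
time_s: 25.88
ee_pos: [581.6, -107.6, 134.4]
ee_rot: [-180.0, -0.0, -7.0]
force: [-0.5, -0.0, -0.4]
gripper_width: 0.6
gripper_force: 0.0
```

>>> arm_command:
  motion:
    - {"offset": [0, 0, 0], "spin": 0}
    - {"offset": [0, 0, 0], "spin": 0}
    - {"offset": [0, 0, 0], "spin": 0}
    - {"offset": [0, 0, 0], "spin": 0}
    - {"offset": [0, 0, 0], "spin": 0}

```text
time_s: 26.5
ee_pos: [581.6, -107.6, 134.5]
ee_rot: [180.0, -0.0, -6.9]
force: [-0.1, -0.2, 0.3]
gripper_width: 0.1
gripper_force: 0.0
```

```bash
python3 t3.py
```

```text
[ 581.6 -107.6  134.5] 26.5
pan (np.int64(2543), np.float64(119.95), np.float64(1.17))
[90.3 90.7 90.6 87.5 87.8 87.5 88.  93.3 94.  94.2 94.3 94.5]
tilt -0.03437731737115278
```

>>> arm_command:
  motion:
    - {"offset": [0, -0.003, 0], "spin": 0}
    - {"offset": [0, -0.002, 0], "spin": 0}
    - {"offset": [0, -0.002, 0], "spin": 0}
    - {"offset": [0, -0.0017, 0], "spin": 0}
    - {"offset": [0, 0, 0], "spin": 0}

```text
time_s: 27.18
ee_pos: [582.7, -99.3, 134.7]
ee_rot: [180.0, -0.0, -6.9]
force: [-0.8, -3.1, 1.9]
gripper_width: 0.3
gripper_force: 1.4
```

>>> arm_command:
  motion:
    - {"offset": [0, 0.001, 0], "spin": 0}
    - {"offset": [0, 0.003, 0], "spin": 0}
    - {"offset": [0, 0.003, 0], "spin": 0}
    - {"offset": [0, 0, 0], "spin": 0}
    - {"offset": [0, 0, 0], "spin": 0}

```text
time_s: 27.8
ee_pos: [581.8, -105.9, 134.4]
ee_rot: [-180.0, -0.0, -7.0]
force: [-0.2, -0.7, 0.0]
gripper_width: 0.5
gripper_force: 0.0
```

>>> arm_command:
  motion:
    - {"offset": [0, 0, 0], "spin": 0}
    - {"offset": [0, 0, 0], "spin": 0}
    - {"offset": [0, 0, 0], "spin": 0}
    - {"offset": [0, 0, 0], "spin": 0}
    - {"offset": [0, 0, 0], "spin": 0}

```text
time_s: 28.42
ee_pos: [581.8, -105.9, 134.4]
ee_rot: [180.0, -0.0, -6.9]
force: [0.5, 0.0, 0.5]
gripper_width: 0.9
gripper_force: 0.0
```

```bash
python3 t3.py
```

```text
[ 581.8 -105.9  134.4] 28.425
pan (np.int64(2589), np.float64(118.8), np.float64(1.32))
[93.2 93.6 93.7 90.1 90.1 92.5 95.  95.  94.9 95.1]
tilt -0.01466179980026759
```

>>> arm_command:
  motion:
    - {"offset": [0, -0.003, 0], "spin": 0}
    - {"offset": [0, -0.002, 0], "spin": 0}
    - {"offset": [0, -0.0015, 0], "spin": 0}
    - {"offset": [0, -0.0014, 0], "spin": 0}
    - {"offset": [0, 0, 0], "spin": 0}

```text
time_s: 29.1
ee_pos: [582.8, -98.4, 134.6]
ee_rot: [179.9, -0.0, -6.9]
force: [-0.3, -2.4, 0.8]
gripper_width: 0.6
gripper_force: 1.1
```

>>> arm_command:
  motion:
    - {"offset": [0, 0.001, 0], "spin": 0}
    - {"offset": [0, 0.003, 0], "spin": 0}
    - {"offset": [0, 0.004, 0], "spin": 0}
    - {"offset": [0, 0.002, 0], "spin": 0}
    - {"offset": [0, 0, 0], "spin": 0}

```text
time_s: 29.72
ee_pos: [581.5, -108.2, 134.4]
ee_rot: [-180.0, 0.0, -7.0]
force: [0.4, -0.4, -0.4]
gripper_width: 0.4
gripper_force: 0.0
```

>>> arm_command:
  motion:
    - {"offset": [0, 0, 0], "spin": 0}
    - {"offset": [0, 0, 0], "spin": 0}
    - {"offset": [0, 0, 0], "spin": 0}
    - {"offset": [0, 0, 0], "spin": 0}
    - {"offset": [0, 0, 0], "spin": 0}

```text
time_s: 30.35
ee_pos: [581.6, -108.0, 134.4]
ee_rot: [180.0, -0.0, -6.9]
force: [0.3, -0.1, -0.1]
gripper_width: 0.7
gripper_force: 0.0
```

```bash
python3 t3.py
```

```text
[ 581.6 -108.   134.4] 30.35
pan (np.int64(2573), np.float64(118.7), np.float64(1.39))
[94.  93.9 93.9 91.  90.2 89.8 94.2 95.3 95.  95.  95.2]
tilt -0.01581752294501664
```

>>> arm_command:
  motion:
    - {"offset": [0, -0.004, 0], "spin": 0}
    - {"offset": [0, -0.003, 0], "spin": 0}
    - {"offset": [0, -0.002, 0], "spin": 0}
    - {"offset": [0, -0.0014, 0], "spin": 0}
    - {"offset": [0, 0, 0], "spin": 0}

```text
time_s: 31.02
ee_pos: [582.8, -98.1, 134.6]
ee_rot: [180.0, -0.0, -6.9]
force: [-0.2, -3.1, 1.7]
gripper_width: 0.6
gripper_force: 1.2
```

>>> arm_command:
  motion:
    - {"offset": [0, 0.001, 0], "spin": 0}
    - {"offset": [0, 0.003, 0], "spin": 0}
    - {"offset": [0, 0.006, 0], "spin": 0}
    - {"offset": [0, 0.004, -0.01], "spin": 0}
    - {"offset": [0, 0, -0.03], "spin": 0}

```text
time_s: 31.65
ee_pos: [580.2, -111.9, 173.9]
ee_rot: [-180.0, 0.2, -7.0]
force: [-0.5, 0.7, 0.3]
gripper_width: 0.4
gripper_force: 0.0
```

>>> arm_command:
  motion:
    - {"offset": [0, 0, -0.03], "spin": 0}
    - {"offset": [0, 0, 0], "spin": 0}
    - {"offset": [0, 0, 0], "spin": 0}
    - {"offset": [0, 0, 0], "spin": 0}
    - {"offset": [0, 0, 0], "spin": 0}

```text
time_s: 32.28
ee_pos: [580.7, -111.5, 203.4]
ee_rot: [-180.0, 0.1, -6.9]
force: [0.2, -0.0, -0.7]
gripper_width: 0.4
gripper_force: 0.0
```

```bash
python3 t3.py
python3 - <<'E'
from tilt2 import *
im,d=env.grab_frame("wrist"); cv2.imwrite("pics/w9.png",im); st=env.state(); w=cloud("wrist",d,st); print(pan(w)); prof(w,-250,-20,12,60,115,20)
E
```

```text
[ 580.7 -111.5  203.4] 32.275
pan (np.int64(2872), np.float64(118.48), np.float64(1.3))
[ 94.9  94.5  94.8  94.9  95.   95.   94.9  94.9  95.1  95.2 107.9  95.3
  95.2  95.5  95.5  95.5]
tilt -0.008105894813186956
(np.int64(2847), np.float64(118.63), np.float64(1.24))
-250 282 88.4 -2.4 16.5
-230 141 94.5 5.0 4.3
-210 242 95.0 4.7 3.6
-190 242 95.0 4.8 3.3
-170 242 95.2 4.9 3.6
-150 249 95.3 4.9 3.9
-130 397 107.4 1.6 8.4
-110 17 107.5 10.4 0.6
-90 222 95.4 4.6 4.5
-70 228 95.6 4.5 4.0
-50 216 95.6 4.6 4.2
-30 207 95.6 3.2 7.4
```

View pics/w9.png

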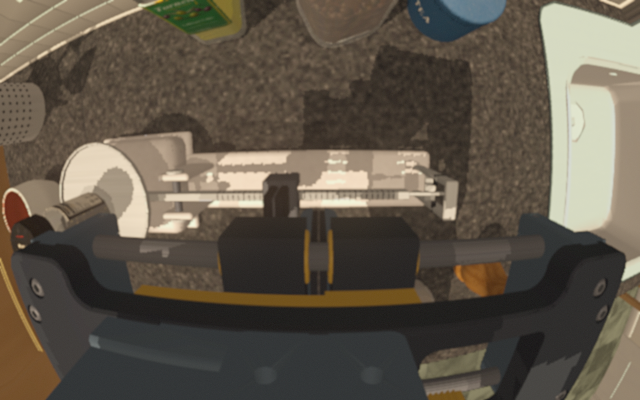

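The picture shows the jar upright in the pan at (70,215) and the beam straight along row 195. Depth gives a tilt of about -0.004 rad, and the gripper is clear.

```bash
python3 -c "
from workcell import env
print(env.job_done())"
```

```text
the job is handed in; nothing more can be done
None
```

I handed the job in with the jar standing upright in the pan, let go, and the beam hanging free at about -0.004 rad by depth measurement (limit 0.015); the judge's verdict was not shown.

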